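# Pop the battery hatch of a camping radio at a sale

### The arm

A 6-joint arm with a two-finger parallel gripper is mounted at the origin on the work surface. World frame = base frame: x ahead of the robot, y to its left, z up, the work surface at z = 0. Lengths are in m, angles in degrees, forces in N, time in s.
With the tool pointing down it reaches from about 0.3 to 0.75 m from the base axis. Payload 8.5 kg.
Tool frame: the origin (TCP) lies at the very end of the fingers, on their centre line; the grasp point (between the pads) lies 19 mm behind it; z points along the fingers, y is the direction in which the jaws open and shut (so a half turn about z gives the same grasp; the last joint's range is limited). The gripper opens to 85 mm and grips with 20 to 120 N. Pads are 22 mm wide; open, the fingers measure 114 mm over their backs; the gripper's body (76 mm by 85 mm) begins 54 mm behind the grasp point. The pads swing forward as they close: fully open they stand 13 mm farther back than shut.
Start: joints at [56.706, 21.807, 74.336, -0, 83.858, -12.336], TCP at [0.197, 0.514, 0.231] pointing down, gripper open.
Joint ranges: [-178.18, 178.18], [-50.72, 133.34], [12.68, 142.11], [-81.47, 261.47], [9.98, 163.14], [-165.26, 165.26]. Speed limits (degrees/s): [136.94, 136.94, 180, 180, 180, 180].

### API

Orientations are given as a 3x3 rotation matrix whose columns are the frame's x, y, z axes.
In Python, from rig import env, vision, close_job, spotter gives the robot as it stands. The module is installed in compiled form; this text tells all that it offers.
- The arm moves only by the tool jog_arm, never from a script. Its argument "plan" is a list that holds one entry, the list of rows, each a list of 6 numbers: the shift along the tool's x, y, z in units of 40 mm (1.0 is 40 mm), then the turn, a rotation vector about the tool's x, y, z in units of 0.15 rad (1.0 is 0.15 rad). A call has 1 to 10 rows; each row shifts and turns the commanded pose from where the row before left it, along the tool's axes as they then stand; what a row does not reach is not made up. A row lasts 1/10 s, in which the tool goes at most 50 mm and 8.59 degrees, less where a joint would pass 70% of its speed; a pose out of reach is approached as far as the arm can. A call with a number of a shift or a turn outside -1 to 1 is refused whole. A call with a gripper value outside its range is refused whole. "grip" is the opening, from -1 (shut) to 1 (fully open), set as the call begins (left out, the last holds). The fingers move at their own pace and stop on an object; "squeeze" is the grip in N (left out, the last holds). Time passes only in rows, so rows that do not move let the fingers close. It gives the time, the measured TCP pose, the force and the opening at its end, in the units of the state.
- env.observe(): the state, without advancing time (a new reading comes with each control period).
- vision.get_image(name): name is "scene" or "top" or "wrist"; returns (picture, depth): 384x512x3 uint8, red, green, blue; 384x512 float32, m along the optical axis (not along the pixel's ray), 0 where there is no reading.
- vision.camera_info(name): a dict with "fx", "fy", "cx", "cy" (pixels), "rvec" (rotation vector, rad) and "tvec" (3), from world to camera coordinates, as OpenCV has them. Camera axes: x right, y down, z forward; pixel columns grow to the right and rows downward; lengths in m; the calibration is good to about 2 mm. A picture is of the moment at which its call begins: read the wrist's pose just before it. camera_info takes no time and is no camera call; for the wrist camera it gives the pose at the moment of the call.
- close_job(): hands the job in, once; it reports no verdict.
Trained networks look in the newest picture that a camera, given by its name, has taken for a name from the list of things; names that differ only in an ending like _2 or _b are one class to them, and where a whole thing is asked for, a point or a joint stands for the part that bears it (a point fixed in the world has none). Each returns a list of dicts, best first, with "score" (0 to 1); they miss things now and then, are a little off and sometimes report something else, mostly with a low value. They report only what shows in the picture. A call takes as long as a camera call.
- spotter.trace(camera, query): "pixels" (384x512 bool, what is visible of it) and "rect" ([left, top, right, bottom] in pixels, round what is visible of it).
The state is a dict: "time_s": time; "q": joint angles; "qvel": joint speeds; "joint_efforts": joint torques, N m; "position": TCP position; "tool_rot": TCP orientation; "ft_force": force on the tool from outside, world axes, zero at the start; "wrist_torque": the same for the moment, N m; "grip_width": finger opening in m.
Only numpy, scipy, OpenCV 4.12 (cv2) and the standard library are available. Lean on these libraries where they do the work, as an engineer would, in place of code of your own. Each camera call takes 0.05 s, during which the arm holds its last target.

### The job

Buyers want to see inside the battery compartment of the camping radio on the sale table. With the fingertips, press the free edge of the battery hatch (the wider of the two hatches on its top) all the way in once and let go so that it pops up, then keep clear and watch for a couple of seconds that it stays open. Do not push it shut again, leave the narrow cover beside it closed, and do not pick up, tip or shift the radio or anything around it.

Things in the scene. Friction and masses are not known exactly. Their poses are not given: they have to be found in the camera images.
- radio: Loose grey plastic radio, 3 kg, 170 (x) x 300 (y) x 115 mm high. Origin: underside centre. Two round speakers on its +x side. A black carry-handle bar along the top at x = 66, y = -110 to 110 mm, rises to 157 mm above the table. Two hatches nearly flush in the top, hinged at x = 33, ribbed free edge at x = -53 mm: the battery hatch centred at y = -60, the narrow cover at y = 65 mm.
- battery_hatch_press (a point): Place to press on the battery hatch (86 x 116 mm): on its upper face, mid-width, 16 mm in from the free edge, 70 mm from the hinge; it moves with the hatch. 115 mm above the table when shut. Axes: x from free edge to hinge, y along the hinge, z out of the face. Push-push latch: takes 3 to 6 N to the rigid stop 5.5 mm in; after about 5 mm it springs open on release, else stays shut.
- battery_hatch (a joint): Battery hatch angle, rad: 0 to 0.02 shut and latched (flush to 1 mm), negative pressed in, rigid stop at -0.08 (5.5 mm in at the press point), 1.14 fully popped open, held there by its spring. Pushing the open hatch in to the stop and releasing latches it again.
- battery_hatch_edge (a point): Middle of the free edge of the battery hatch, upper face; open, it stands about 78 mm above the radio's top and has moved about 50 mm towards the hinge.
- socket_cover (a joint): Angle of the narrow socket cover (86 x 56 mm) beside the battery hatch, rad: 0 to 0.02 shut, 1.14 open. It has the same kind of push-push latch; leave it shut.
- battery_hatch_latch (a joint): Hidden crank of the push-push latch inside the compartment, rad: 0 latched at the start, about 4.2 once the hatch has popped, over 5.5 if the popped hatch has been pushed shut again (7.6: latched again). Not to be touched.
- cell0: Loose upright battery cell, steel and dark wrap, 34 mm diameter, 61 mm high, near the radio's -x side. Origin: centre of underside. Leave alone.
- cell1: Another such cell beside it. Leave alone.
- jar: Loose jar, 68 mm diameter, 95 mm high, beside the radio's +y end. Origin: centre of underside. Leave alone.
- reel: Loose fishing reel, about 60 x 70 x 85 mm high, beside the radio's -y end. Origin: centre of underside. Leave alone.
- skillet: Cast-iron skillet, 180 mm diameter, 35 mm high, handle to its -x out to 200 mm, at the left of the table. Leave alone.
- plane: Wooden hand plane, 220 x 55 x 80 mm high, at the right of the table, beyond the fixed iron pot. Leave alone.

How it is judged:
By the outcome, as a careful person would: the job done as asked, in the order asked, and still so for the second after the job is handed in, with the robot touching nothing.
It also fails if it takes over 32 s, if anything falls off the work surface, if the arm or the gripper's body presses on something with over 40 N, if the wrist force passes 120 N, or if a joint passes its speed limit or range.

## Working session

There is one attempt and no reset: what is moved stays moved. The work goes in short steps, Python scripts to look and compute and a tool call to move; the robot and the scene stay as the last step left them, time stands still between calls to the robot, and variables do not carry over. Pictures are saved under pics/ and viewed, and the job is handed in when it is done.

Besides the shell and the picture viewer there is one more tool, called as name([rows], argument=value, ...), one row to a line, values as JSON. jog_arm: Moves the arm, as the interface text tells. Its arguments: {"type":"object","properties":{"plan":{"type":"array"},"grip":{"type":"number"},"squeeze":{"type":"number"}},"required":["plan"]}

```bash
mkdir -p pics
cat > h.py <<'E'
import numpy as np,cv2
from rig import env,vision,close_job,spotter
def cam(n):
    c=vision.camera_info(n);R,_=cv2.Rodrigues(np.array(c['rvec'],float));return c,R,np.array(c['tvec'],float).ravel()
def world(n,d,c=None):
    c,R,t=c or cam(n)
    v,u=np.indices(d.shape)
    P=np.stack([(u-c['cx'])/c['fx']*d,(v-c['cy'])/c['fy']*d,d],-1)
    return (P-t)@R
E
python3 - <<'E'
from h import *
s=env.observe();print(s)
for n in ['scene','top']:
    p,d=vision.get_image(n);cv2.imwrite(f'pics/{n}0.png',p[...,::-1]);np.save(f'{n}0.npy',d)
    W=world(n,d)
    for q in ['radio','battery_hatch','socket_cover','battery_hatch_press']:
        for r in spotter.trace(n,q)[:2]:
            m=r['pixels']&(d>0);print(n,q,round(r['score'],2),r['rect'],np.round(np.median(W[m],0),3),np.round(np.percentile(W[m],[2,98],axis=0),3).tolist())
print(env.observe()['time_s'])
E
```

```text
{'time_s': 0.0, 'q': array([ 5.67064893e+01,  2.18400746e+01,  7.43871457e+01, -1.84006221e-03,
        8.38598225e+01, -1.23364867e+01]), 'qvel': array([-0.06250145, -0.07561072,  0.03076236,  0.0049743 ,  0.08430338,
        0.01474455]), 'joint_efforts': array([ 7.68788169e-06, -4.48463845e+01, -2.31275851e+01, -1.54328832e-04,
        4.77353926e-03,  1.13894396e-05]), 'position': array([0.19655387, 0.51333707, 0.2307063 ]), 'tool_rot': array([[-9.33850085e-01,  3.57663763e-01, -8.07232092e-04],
       [ 3.57664554e-01,  9.33849244e-01, -1.28736633e-03],
       [ 2.93388791e-04, -1.49092547e-03, -9.99998846e-01]]), 'ft_force': array([ 0.40948994, -0.30466226, -0.15837056]), 'wrist_torque': array([ 0.00408232, -0.02420667,  0.01325807]), 'grip_width': 0.0853943909428163}
scene radio 0.58 [185.1, 187.2, 277.9, 264.1] [ 0.666 -0.131  0.113] [[0.52, -0.264, 0.012], [0.691, 0.029, 0.156]]
scene battery_hatch 0.85 [197.0, 206.1, 232.9, 230.4] [ 0.586 -0.178  0.116] [[0.551, -0.231, 0.111], [0.626, -0.119, 0.121]]
scene socket_cover 0.75 [233.4, 198.1, 257.5, 210.3] [ 0.581 -0.05   0.11
[... 327 characters left out ...]
 147.1, 344.1, 211.7] [ 0.595 -0.115  0.116] [[0.515, -0.258, 0.055], [0.681, 0.03, 0.157]]
top radio 0.61 [209.8, 176.4, 231.9, 204.4] [0.563 0.092 0.095] [[0.535, 0.064, 0.038], [0.593, 0.118, 0.101]]
top battery_hatch 0.75 [289.7, 162.6, 334.8, 198.2] [ 0.591 -0.174  0.116] [[0.548, -0.23, 0.11], [0.635, -0.118, 0.122]]
top socket_cover 0.68 [259.1, 165.2, 281.2, 196.5] [ 0.588 -0.049  0.116] [[0.55, -0.076, 0.111], [0.628, -0.024, 0.122]]
top battery_hatch_press 0.7 [290.8, 165.5, 334.9, 193.8] [ 0.591 -0.175  0.116] [[0.551, -0.23, 0.11], [0.632, -0.118, 0.122]]
top battery_hatch_press 0.63 [209.1, 176.5, 233.4, 204.5] [0.561 0.092 0.094] [[0.535, 0.061, 0.002], [0.593, 0.128, 0.1]]
0.5
```

Run:
```python
import cv2
a=cv2.imread('pics/scene0.png');b=cv2.imread('pics/top0.png')
cv2.imwrite('pics/a.png',cv2.resize(a[150:300,130:330],None,fx=4,fy=4,interpolation=cv2.INTER_CUBIC))
cv2.imwrite('pics/b.png',cv2.resize(b[120:270,180:380],None,fx=4,fy=4,interpolation=cv2.INTER_CUBIC))
```

```text
(no output)
```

View pics/a.png

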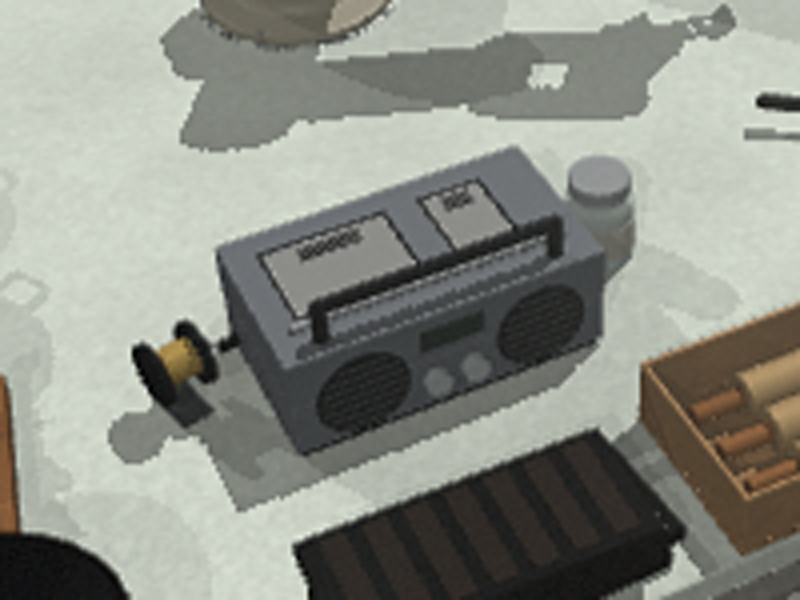

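View pics/b.png

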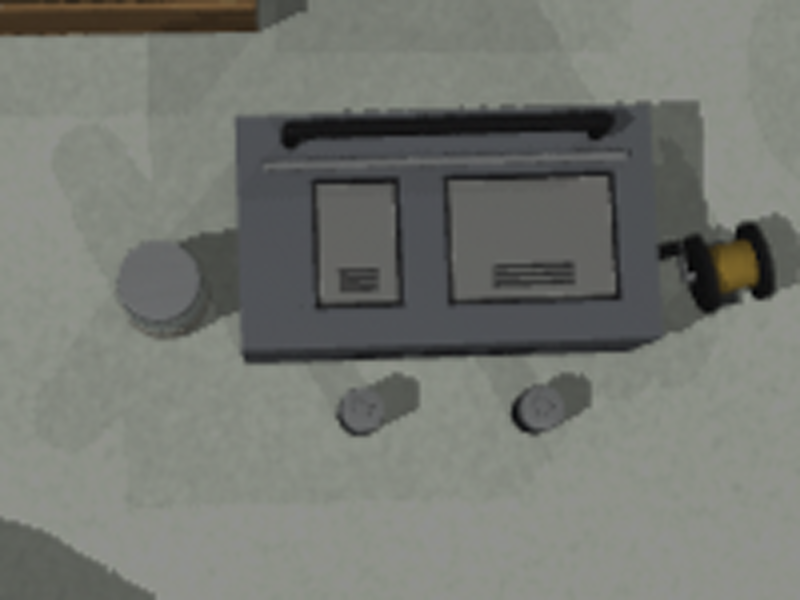

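View pics/scene0.png

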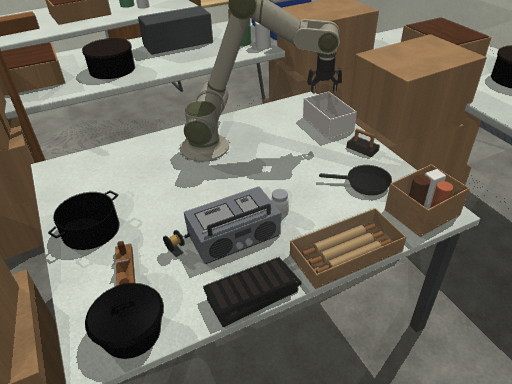

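View pics/top0.png

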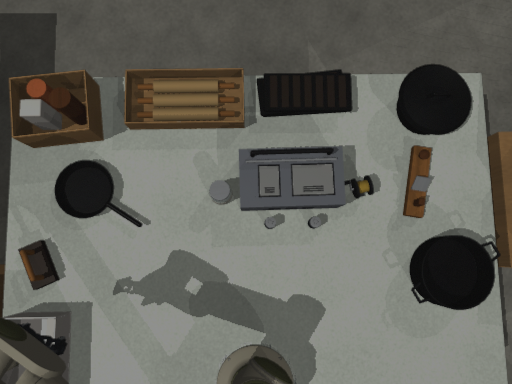

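The top view shows the battery hatch as the wider one, at about (291–335, 163–196), with the narrow cover to its left. The radio's yaw looks small. Next I'll work out the hatch geometry from both views.

Run:
```python
from h import *
def ray(n,uv,z):
    c,R,t=cam(n);C=-R.T@t;out=[]
    for u,v in uv:
        r=R.T@np.array([(u-c['cx'])/c['fx'],(v-c['cy'])/c['fy'],1]);out.append(C+r*(z-C[2])/r[2])
    return np.array(out)
f=lambda P,ox,oy:[((x+.5)/4+ox-.5,(y+.5)/4+oy-.5) for x,y in P]
t=f([(446,178),(613,173),(619,298),(450,303)],180,120)   # hinge+y, hinge-y, free-y, free+y
s=f([(418,263),(300,320),(260,255),(388,212)],130,150)
for n,P in (('top',t),('scene',s)):
    W=ray(n,P,.115);print(n,np.round(W,3).tolist(),W.mean(0).round(4))
    e=(W[3]-W[2]+W[0]-W[1]);print('yaw of +y axis dev',np.degrees(np.arctan2(-e[0],e[1])))
# radio yaw from depth top surface
for n in('top','scene'):
    d=np.load(n+'0.npy');W=world(n,d)
    m=(d>0)&(abs(W[...,2]-.115)<.008)&(W[...,0]>.45)&(W[...,0]<.72)&(W[...,1]>-.3)&(W[...,1]<.06)
    m=cv2.morphologyEx(m.astype(np.uint8),cv2.MORPH_OPEN,np.ones((5,5)))
    print(n,cv2.minAreaRect(W[m>0][:,:2].astype(np.float32)),np.median(W[m>0][:,2]))
R=env.observe()['tool_rot'];print(R.T@np.array([1,0,0]),R.T@np.array([0,1,0]))
print('yaw tool y',np.degrees(np.arctan2(R[1,1],R[0,1])))
```

```text
top [[0.636, -0.114, 0.115], [0.637, -0.234, 0.115], [0.547, -0.235, 0.115], [0.545, -0.114, 0.115]] [ 0.5912 -0.1745  0.115 ]
yaw of +y axis dev 0.880099227310614
scene [[0.62, -0.114, 0.115], [0.639, -0.231, 0.115], [0.546, -0.233, 0.115], [0.546, -0.111, 0.115]] [ 0.5878 -0.1721  0.115 ]
yaw of +y axis dev 4.517077055774506
top ((0.6008721590042114, -0.11449766159057617), (0.17045417428016663, 0.3003748059272766), 0.9483664631843567) 0.11571954458236441
scene ((0.6001895666122437, -0.11414554715156555), (0.17912113666534424, 0.30145183205604553), 1.236345648765564) 0.1152514704874929
[-9.33843813e-01  3.57681048e-01 -4.02338286e-05] [ 3.57681050e-01  9.33843811e-01 -5.87715628e-05]
yaw tool y 69.0421505791081
```

jog_arm([
  [[-0.74, -0.64, 0, 0, 0, 0], [-0.74, -0.64, 0, 0, 0, 0], [-0.74, -0.64, 0, 0, 0, 0], [-0.74, -0.64, 0, 0, 0, 0], [-0.74, -0.64, 0, 0, 0, 0], [-0.74, -0.64, 0, 0, 0, 0], [-0.74, -0.64, 0, 0, 0, 0], [-0.74, -0.64, 0, 0, 0, 0], [-0.74, -0.64, 0, 0, 0, 0], [-0.74, -0.64, 0, 0, 0, 0]],
], grip=-1, squeeze=20)

```text
time_s: 1.5
position: [0.3821, 0.1672, 0.2315]
tool_rot: [[-0.934, 0.358, 0.001], [0.358, 0.934, 0.0], [-0.0, 0.0, -1.0]]
ft_force: [0.5, 0.2, -0.2]
grip_width: -0.0001
```

jog_arm([
  [[-0.74, -0.64, 0, 0, 0, 0], [-0.74, -0.64, 0, 0, 0, 0], [-0.74, -0.64, 0, 0, 0, 0], [-0.74, -0.64, 0, 0, 0, 0], [-0.74, -0.64, 0, 0, 0, 0], [-0.74, -0.64, 0, 0, 0, 0], [-0.74, -0.64, 0, 0, 0, 0], [-0.74, -0.64, 0, 0, 0, 0], [0, 0, 0, 0, 0, 0]],
])

```text
time_s: 2.4
position: [0.5309, -0.1111, 0.2306]
tool_rot: [[-0.933, 0.361, 0.0], [0.361, 0.933, -0.001], [-0.0, -0.001, -1.0]]
ft_force: [0.1, 0.4, 0.1]
grip_width: 0.0005
```

jog_arm([
  [[0, 0, 0.2, 0, 0, -0.64], [0, 0, 0.2, 0, 0, -0.64], [0, 0, 0.2, 0, 0, -0.64], [0, 0, 0.2, 0, 0, -0.64], [-0.44, -0.8, 0, 0, 0, 0], [-0.44, -0.8, 0, 0, 0, 0], [0, 0, 0.4, 0, 0, 0], [0, 0, 0.4, 0, 0, 0], [0, 0, 0, 0, 0, 0], [0, 0, 0, 0, 0, 0]],
])

```text
time_s: 3.4
position: [0.5658, -0.1703, 0.1678]
tool_rot: [[-1.0, -0.019, 0.0], [-0.019, 1.0, 0.0], [-0.0, 0.0, -1.0]]
ft_force: [0.0, 0.0, 0.9]
grip_width: -0.0
```

Run:
```python
from h import *
s=env.observe();print(s['position'],s['tool_rot'],s['ft_force'],s['time_s'])
c=cam('wrist');p,d=vision.get_image('wrist');cv2.imwrite('pics/w1.png',p[...,::-1])
W=world('wrist',d,c)
for q in ['battery_hatch']:
    for r in spotter.trace('wrist',q)[:2]:
        m=r['pixels']&(d>0);print(q,r['score'],r['rect'],np.round(np.percentile(W[m],[2,50,98],axis=0),3).tolist(),cv2.minAreaRect(W[m][:,:2].astype(np.float32)))
```

```text
[ 0.56582892 -0.17029879  0.16779784] [[-9.99827086e-01 -1.85955535e-02  6.24586997e-05]
 [-1.85955502e-02  9.99827086e-01  5.33709465e-05]
 [-6.34403620e-05  5.22002640e-05 -9.99999997e-01]] [0.0020408  0.0314805  0.92158401] 3.4
battery_hatch 0.58 [164.9, 191.8, 339.8, 286.2] [[0.546, -0.231, 0.114], [0.571, -0.179, 0.116], [0.61, -0.12, 0.118]] ((0.5810209512710571, -0.1746993213891983), (0.0708543136715889, 0.11693497002124786), 1.2475045919418335)
```

View pics/w1.png

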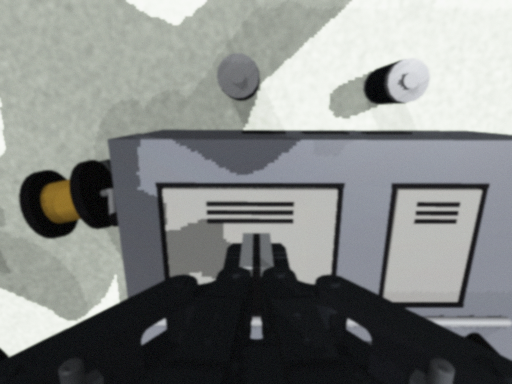

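The wrist view shows the shut fingers over the middle of the battery hatch. Its free edge is at row 186 (x about 0.546) and its ribs are at rows 203–222. All three views agree on the position, so I'm descending.

jog_arm([
  [[0.04, -0.11, 0.3, 0, 0, 0], [0, 0, 0.4, 0, 0, 0], [0, 0, 0.3, 0, 0, 0], [0, 0, 0.15, 0, 0, 0], [0, 0, 0.05, 0, 0, 0], [0, 0, 0, 0, 0, 0], [0, 0, 0, 0, 0, 0]],
])

```text
time_s: 4.2
position: [0.5645, -0.1752, 0.1198]
tool_rot: [[-1.0, -0.018, 0.001], [-0.018, 1.0, -0.0], [-0.001, -0.0, -1.0]]
ft_force: [0.2, 0.6, 0.4]
grip_width: 0.0002
```

jog_arm([
  [[0, 0, 0.03, 0, 0, 0], [0, 0, 0.03, 0, 0, 0], [0, 0, 0.03, 0, 0, 0], [0, 0, 0, 0, 0, 0], [0, 0, 0, 0, 0, 0]],
])

```text
time_s: 4.7
position: [0.5643, -0.1751, 0.1159]
tool_rot: [[-1.0, -0.018, 0.0], [-0.018, 1.0, -0.0], [-0.0, -0.0, -1.0]]
ft_force: [-0.4, 0.6, 2.0]
grip_width: -0.0002
```

jog_arm([
  [[0, 0, 0.025, 0, 0, 0], [0, 0, 0.025, 0, 0, 0], [0, 0, 0.025, 0, 0, 0], [0, 0, 0.025, 0, 0, 0], [0, 0, 0, 0, 0, 0], [0, 0, 0, 0, 0, 0]],
])

```text
time_s: 5.3
position: [0.5643, -0.1751, 0.1125]
tool_rot: [[-1.0, -0.018, 0.001], [-0.018, 1.0, -0.0], [-0.001, -0.0, -1.0]]
ft_force: [-3.6, 0.5, 9.4]
grip_width: 0.0002
```

Run:
```python
from h import *
s=env.observe();print(s['position'],s['ft_force'],s['wrist_torque'],s['time_s'])
c=cam('wrist');p,d=vision.get_image('wrist');cv2.imwrite('pics/w2.png',p[...,::-1])
W=world('wrist',d,c)
for u in (190,215,240,290,310):print(u,[tuple(W[v,u].round(4)) for v in range(165,260,12)])
s=env.observe();print(s['position'],s['ft_force'],s['wrist_torque'],s['time_s'])
```

```text
[ 0.56434321 -0.17513246  0.11245179] [-3.5990187   0.49041939  9.35740284] [0.201093   0.53905935 0.01484642] 5.3
190 [(np.float64(0.5201), np.float64(-0.208), np.float64(0.1141)), (np.float64(0.5255), np.float64(-0.208), np.float64(0.1154)), (np.float64(0.5315), np.float64(-0.2084), np.float64(0.1145)), (np.float64(0.5369), np.float64(-0.2082), np.float64(0.1164)), (np.float64(0.5433), np.float64(-0.2087), np.float64(0.1153)), (np.float64(0.5505), np.float64(-0.2096), np.float64(0.1126)), (np.float64(0.5578), np.float64(-0.2103), np.float64(0.1107)), (np.float64(0.5639), np.float64(-0.2103), np.float64(0.1119))]
215 [(np.float64(0.5198), np.float64(-0.1963), np.float64(0.1146)), (np.float64(0.525), np.float64(-0.1961), np.float64(0.1168)), (np.float64(0.5312), np.float64(-0.1965), np.float64(0.1148)), (np.float64(0.5375), np.float64(-0.1968), np.float64(0.1135)), (np.float64(0.5428), np.float64(-0.1966), np.float64(0.1159)), (np.float64(0.5504), np.float64(-0.1972), np.float64(0.1122)), (np.float64(0.5566), np.float64(-0.1972), np.float64(0.1129)), (np.float64(0.5631), np.float64(-
[... 961 characters left out ...]
at64(0.1124)), (np.float64(0.5628), np.float64(-0.1592), np.float64(0.1123))]
310 [(np.float64(0.5187), np.float64(-0.1525), np.float64(0.116)), (np.float64(0.5246), np.float64(-0.1519), np.float64(0.1148)), (np.float64(0.5303), np.float64(-0.1516), np.float64(0.1151)), (np.float64(0.5363), np.float64(-0.1512), np.float64(0.115)), (np.float64(0.542), np.float64(-0.151), np.float64(0.116)), (np.float64(0.5498), np.float64(-0.1497), np.float64(0.1117)), (np.float64(0.5555), np.float64(-0.1496), np.float64(0.1135)), (np.float64(0.5618), np.float64(-0.1493), np.float64(0.1139))]
[ 0.56434223 -0.17514916  0.11251853] [-3.3176483   0.5302815   8.87813755] [ 0.14694204  0.50618288 -0.00335112] 5.35
```

View pics/w2.png

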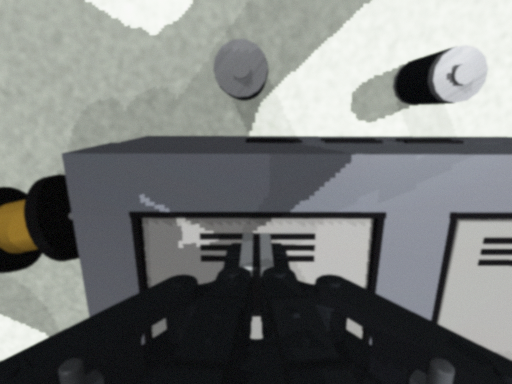

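The hatch is moving in; its face near the free edge is now about 3 mm below the radio top. I'll keep going to the stop in small steps.

jog_arm([
  [[0, 0, 0.025, 0, 0, 0], [0, 0, 0.025, 0, 0, 0], [0, 0, 0, 0, 0, 0], [0, 0, 0, 0, 0, 0]],
])

```text
time_s: 5.75
position: [0.5644, -0.1751, 0.1108]
tool_rot: [[-1.0, -0.018, 0.001], [-0.018, 1.0, -0.001], [-0.001, -0.001, -1.0]]
ft_force: [-3.5, 0.4, 11.6]
grip_width: -0.0001
```

jog_arm([
  [[0, 0, 0.025, 0, 0, 0], [0, 0, 0, 0, 0, 0], [0, 0, 0, 0, 0, 0]],
])

```text
time_s: 6.05
position: [0.5644, -0.1752, 0.11]
tool_rot: [[-1.0, -0.018, 0.001], [-0.018, 1.0, -0.001], [-0.001, -0.001, -1.0]]
ft_force: [-5.0, 1.4, 11.9]
grip_width: 0.0001
```

jog_arm([
  [[0, 0, 0.025, 0, 0, 0], [0, 0, 0, 0, 0, 0], [0, 0, 0, 0, 0, 0]],
])

```text
time_s: 6.35
position: [0.5645, -0.1752, 0.1093]
tool_rot: [[-1.0, -0.018, 0.001], [-0.018, 1.0, -0.001], [-0.001, -0.001, -1.0]]
ft_force: [-5.5, 1.9, 14.6]
grip_width: 0.0004
```

jog_arm([
  [[0, 0, 0.025, 0, 0, 0], [0, 0, 0, 0, 0, 0], [0, 0, 0, 0, 0, 0]],
])

```text
time_s: 6.65
position: [0.5645, -0.1752, 0.1087]
tool_rot: [[-1.0, -0.018, 0.002], [-0.018, 1.0, -0.001], [-0.002, -0.001, -1.0]]
ft_force: [-6.9, 1.8, 16.7]
grip_width: 0.0
```

Run:
```python
from h import *
s=env.observe();print(s['position'],s['ft_force'],s['wrist_torque'],s['time_s'])
c=cam('wrist');p,d=vision.get_image('wrist');cv2.imwrite('pics/w3.png',p[...,::-1])
W=world('wrist',d,c)
x,y,z=W[...,0],W[...,1],W[...,2]
ok=(d>0)&(abs(z-.113)<.02)
for lo,hi in((-.22,-.192),(-.158,-.13)):
  b=ok&(y>lo)&(y<hi)
  print([round(float(np.median(z[b&(abs(x-a)<.002)])),4) for a in(.525,.53,.535,.54,.55,.554,.558,.562,.566,.57)])
```

```text
[ 0.56452234 -0.17517586  0.10869499] [-6.94688461  1.84798078 16.67203429] [ 0.36034598  0.84850002 -0.01867317] 6.65
[0.1149, 0.115, 0.115, 0.115, 0.1068, 0.1072, 0.1076, 0.1081, 0.1084, 0.109]
[0.1151, 0.115, 0.115, 0.115, 0.1069, 0.1074, 0.1077, 0.1084, 0.1086, 0.109]
```

The face is now about 6–7 mm in at the press point by depth, and the force is rising steeply, so the hatch is past the 5 mm trip and at the stop. I'll release it up and away from the hinge.

jog_arm([
  [[0, 0, -0.3, 0, 0, 0], [0.5, 0, -0.8, 0, 0, 0], [0.7, 0, -0.7, 0, 0, 0], [0.7, 0, -0.7, 0, 0, 0], [0.7, 0, -0.7, 0, 0, 0], [0.7, 0, -0.5, 0, 0, 0], [0.7, 0, 0, 0, 0, 0], [0, 0, 0, 0, 0, 0], [0, 0, 0, 0, 0, 0]],
])

```text
time_s: 7.6
position: [0.4043, -0.1781, 0.2548]
tool_rot: [[-1.0, -0.017, 0.0], [-0.017, 1.0, -0.0], [-0.0, -0.0, -1.0]]
ft_force: [0.1, 1.1, -0.3]
grip_width: -0.0001
```

```bash
cat > look.py <<'E'
from h import *
import sys
k=sys.argv[1]
for n in ['top','scene']:
    p,d=vision.get_image(n);c=p[120:270,180:380] if n=='top' else p[150:300,130:330]
    cv2.imwrite(f'pics/{n}{k}.png',cv2.resize(c,None,fx=4,fy=4,interpolation=cv2.INTER_CUBIC)[...,::-1])
    W=world(n,d)
    for q in ['battery_hatch','socket_cover']:
        for r in spotter.trace(n,q)[:1]:
            m=r['pixels']&(d>0);print(n,q,round(r['score'],2),np.round(np.percentile(W[m],[2,50,98],axis=0),3).tolist())
    m=(d>0)&(abs(W[...,2]-.115)<.008)&(W[...,0]>.45)&(W[...,0]<.72)&(W[...,1]>-.3)&(W[...,1]<.06)
    m=cv2.morphologyEx(m.astype(np.uint8),cv2.MORPH_OPEN,np.ones((5,5)))
    print(n,cv2.minAreaRect(W[m>0][:,:2].astype(np.float32)))
s=env.observe();print(s['time_s'],s['position'],s['ft_force'])
E
python3 look.py 1
```

```text
top battery_hatch 0.87 [[0.594, -0.228, 0.119], [0.613, -0.173, 0.166], [0.634, -0.118, 0.194]]
top socket_cover 0.75 [[0.549, -0.074, 0.111], [0.588, -0.049, 0.116], [0.631, -0.023, 0.122]]
top ((0.6008653044700623, -0.11452244222164154), (0.17026597261428833, 0.3004634976387024), 0.9354286193847656)
scene battery_hatch 0.84 [[0.6, -0.229, 0.126], [0.615, -0.177, 0.158], [0.63, -0.12, 0.189]]
scene socket_cover 0.65 [[0.548, -0.076, 0.11], [0.584, -0.049, 0.116], [0.618, -0.022, 0.121]]
scene ((0.5993025898933411, -0.11387039721012115), (0.18123990297317505, 0.3020128309726715), 0.12027765810489655)
7.9 [ 0.40475802 -0.17794291  0.25435459] [0.01290005 1.06210189 0.55565513]
```

View pics/scene1.png

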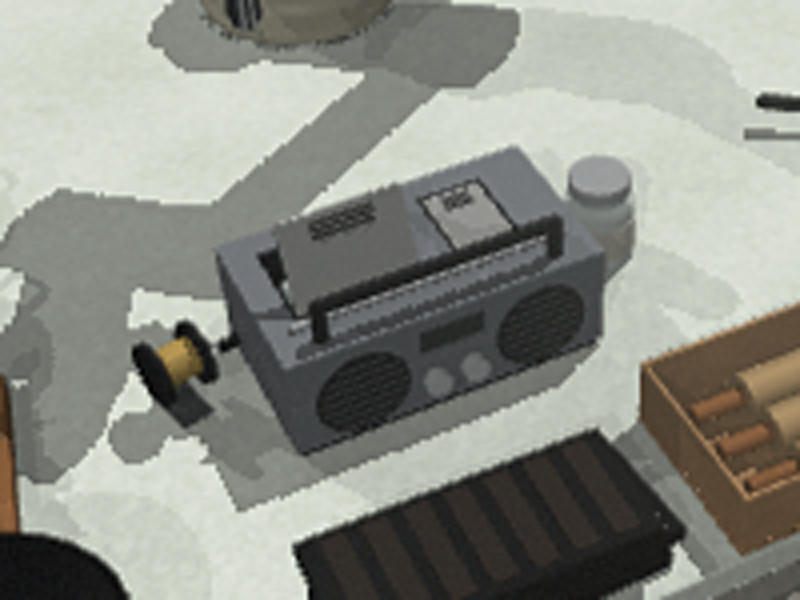

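The hatch is open: its edge is at z ≈ 0.194, 78 mm above the radio top. The narrow cover is shut and the radio hasn't moved. Now I'll watch for more than 2 s.

jog_arm([
  [[0.5, 0, -0.3, 0, 0, 0], [0, 0, 0, 0, 0, 0], [0, 0, 0, 0, 0, 0], [0, 0, 0, 0, 0, 0], [0, 0, 0, 0, 0, 0], [0, 0, 0, 0, 0, 0], [0, 0, 0, 0, 0, 0], [0, 0, 0, 0, 0, 0], [0, 0, 0, 0, 0, 0], [0, 0, 0, 0, 0, 0]],
])

```text
time_s: 8.9
position: [0.3843, -0.1783, 0.2667]
tool_rot: [[-1.0, -0.018, 0.0], [-0.018, 1.0, -0.0], [-0.0, -0.0, -1.0]]
ft_force: [0.4, -0.5, -0.7]
grip_width: 0.0001
```

jog_arm([
  [[0, 0, 0, 0, 0, 0], [0, 0, 0, 0, 0, 0], [0, 0, 0, 0, 0, 0], [0, 0, 0, 0, 0, 0], [0, 0, 0, 0, 0, 0], [0, 0, 0, 0, 0, 0], [0, 0, 0, 0, 0, 0], [0, 0, 0, 0, 0, 0], [0, 0, 0, 0, 0, 0], [0, 0, 0, 0, 0, 0]],
])

```text
time_s: 9.9
position: [0.3843, -0.1784, 0.2667]
tool_rot: [[-1.0, -0.018, 0.0], [-0.018, 1.0, -0.0], [-0.0, -0.0, -1.0]]
ft_force: [-0.1, 0.4, 0.1]
grip_width: 0.0001
```

jog_arm([
  [[0, 0, 0, 0, 0, 0], [0, 0, 0, 0, 0, 0], [0, 0, 0, 0, 0, 0], [0, 0, 0, 0, 0, 0], [0, 0, 0, 0, 0, 0], [0, 0, 0, 0, 0, 0], [0, 0, 0, 0, 0, 0], [0, 0, 0, 0, 0, 0], [0, 0, 0, 0, 0, 0], [0, 0, 0, 0, 0, 0]],
])

```text
time_s: 10.9
position: [0.3843, -0.1784, 0.2667]
tool_rot: [[-1.0, -0.018, 0.0], [-0.018, 1.0, -0.0], [-0.0, -0.0, -1.0]]
ft_force: [-0.3, 0.0, 0.5]
grip_width: 0.0002
```

```bash
python3 look.py 2
```

```text
top battery_hatch 0.6 [[0.59, -0.228, 0.076], [0.614, -0.174, 0.166], [0.635, -0.12, 0.194]]
top socket_cover 0.78 [[0.55, -0.076, 0.11], [0.59, -0.047, 0.116], [0.631, -0.021, 0.122]]
top ((0.6007014513015747, -0.11449629068374634), (0.16992361843585968, 0.3005918860435486), 1.0158637762069702)
scene battery_hatch 0.83 [[0.597, -0.23, 0.125], [0.615, -0.176, 0.158], [0.632, -0.118, 0.191]]
scene socket_cover 0.56 [[0.547, -0.076, 0.112], [0.581, -0.048, 0.116], [0.615, -0.023, 0.121]]
scene ((0.6003509759902954, -0.11325196921825409), (0.17845584452152252, 0.30336007475852966), 1.0468730926513672)
11.2 [ 0.38432853 -0.17834269  0.26673161] [ 0.09332418 -0.38315677  0.37392794]
```

View pics/top2.png

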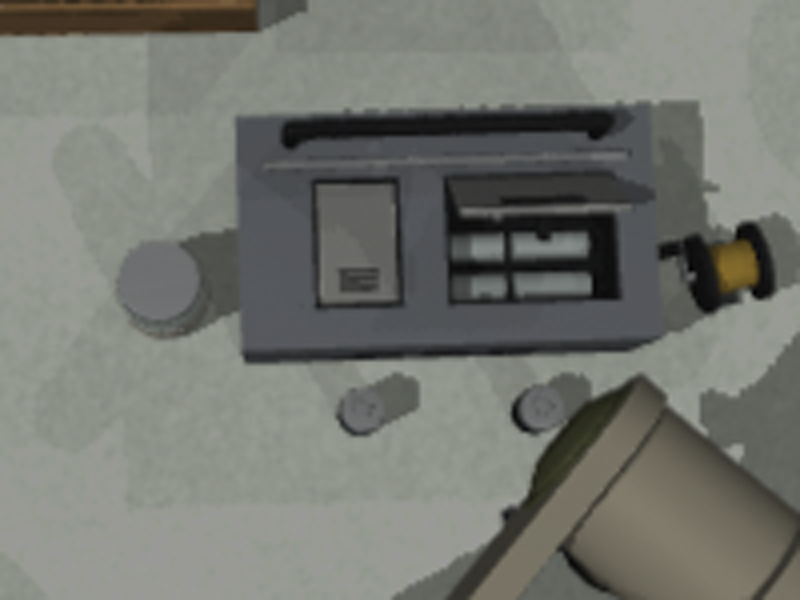

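The top view shows the compartment open with its batteries visible at crop (450–615, 215–300). The narrow cover is shut, and the cells, jar and reel are where they were.

```bash
python3 -c "
from h import *
print(close_job())"
```

```text
the job is handed in; nothing more can be done
None
```

The battery hatch is open, and I handed the job in at about 11 s. I pressed its free edge to the stop once with the shut fingertips, then backed off up and away from the hinge. The arm then kept clear for more than 3 s.

- **Hatch:** the last checks in both views still showed it open, with its edge about 76–79 mm above the radio's top and the batteries visible inside.
- **Radio and surroundings:** the narrow cover is still shut. The radio moved less than 1 mm by the top-view measurement. The cells, jar and reel look undisturbed in the top view; I did not check the skillet or plane after the press.
- **Disagreements:** the press force reached about 17 N vertically (about 18 N in all), more than the stated 3 to 6 N. By depth camera the hatch went about 6.5–7 mm in, rather than the stated 5.5 mm. I put both down to pressing slightly nearer the hinge and onto the stop, but did not confirm that.

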